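Set the glass blank on the domed lap for its cold press

TASK

Polishing has stopped for the cold press. Turn the indexing table by its knob, click by click, back to its home stop, where the arm lies over the pointer on the base. Then push the overhanging glass blank by its edge up onto the crown of the domed lap until it sits central and level, let go of it, and finally stand the knob weight gently in the middle of the felt disc on its back, so that everything stays balanced there; never let the blank come off the lap, and leave the amber bottle where it stands.

Things in the scene. Friction and masses are not known exactly. Their poses are not given: they have to be found in the camera images.
- index_base: Grey round base of the indexing table, 192 mm across, 16 mm high at the rim, fixed. Origin on the table's axis at bench level. In its frame a grey pointer with a white line stands out at 150 degrees from x (counter-clockwise from above) to 139 mm from the axis, 26 mm high; the steel box of the spring plunger stands out at -30 degrees to 139 mm, 32 mm high.
- home_mark (a point): Point on the top of that pointer, 108 mm from the table's axis and 26 mm above the bench. At home the table's arm lies over it.
- index_table (a joint): Angle of the table in rad: 0 at the home stop, growing clockwise seen from above. It starts 60 to 120 degrees clockwise of home, so turn it counter-clockwise. A spring plunger drops between pins every 15 degrees and pulls the table into the nearest stop (about 5 N at the knob to pass on). End stops at -0.35 and 2.8. The table carries lap and blank with it.
- handle_knob (a point): Middle of the upright aluminium knob on the table's arm, 110 mm from the axis, 70 mm above the bench. The knob is 19 to 23 mm thick from 50 to 92 mm above the bench and does not spin on the arm; the arm is 20 mm wide, its top 44 mm above the bench, like the aluminium table plate (162 mm across).
- lap_top (a point): Crown (highest point, on the table's axis) of the lap, a dark brown grooved dome fixed on the table, 74 mm above the bench. The dome is part of a sphere of 160 mm radius; the lap is 110 mm across and its edge lies 64 mm above the bench.
- glass_blank: Round frosted glass blank, 110 mm across, 22 mm thick at the edge, 0.4 kg, hollow below to the lap's curve, loose on the lap about 26 mm off centre and so tilted 10 degrees. Too wide to grasp; slides on the lap when pushed level at its edge. Origin on its axis in the plane of its lower edge; z points out of its back. When central its edge lies 64 to 86 mm above the bench.
- felt_top (a point): Middle of the top of the grey felt disc (72 mm across, 3 mm thick) glued to the middle of the blank's back, 25 mm above the blank's origin along its axis.
- knob_weight: Plain steel weight, about 0.55 kg, standing on the bench: body 55 mm across and 34 mm high, a neck of 18 mm, and on top a knob 29 mm across whose widest part is 54 mm above the bottom; 62 mm high in all. Origin in the middle of its underside, z up.
- amber_bottle: Small amber bottle with a black cap, 43 mm across, 66 mm high; bystander. Origin in the middle of its underside.
Things that resemble listed ones, but are neither listed nor needed, are in the scene too. Several things have the shape of the knob_weight; the one meant has the colours described above.

How it is judged:
On the way, in this order (a step that is already met when the one before it is completed fails the run):
1. the indexing table has been turned to its home stop (value of joint index_table between -0.08 and 0.08 rad), for 0.3 s.
2. with the table at home, the blank sits central and level on the lap and has been let go (all of step 1 and horizontal distance between felt_top and lap_top below 0.007 m and angle between glass_blank's own z axis and vertical below 0.08 rad and contact force between the fingers and glass_blank below 0.1 N), for 0.3 s.
3. the weight stands on the felt (horizontal distance between knob_weight and felt_top below 0.009 m and z of knob_weight in the frame of glass_blank between 0.022 and 0.028 m and angle between knob_weight's own z axis and vertical below 0.1 rad and contact force between knob_weight and glass_blank above 2 N), for 0.2 s.
At the end, for the whole second after the job is handed in: The table is at its home stop (joint within 0.08 rad of 0); the blank's axis is within 7 mm of the lap's and tilted less than 0.08 rad; the weight stands upright on the felt within 9 mm of its middle; all at rest and released (all of step 2 and all of step 3 and linear speed of each of knob_weight, glass_blank below 0.01 m/s); the robot touches nothing.
It fails at once if the blank comes off the lap (height (world z) of glass_blank below 0.05 m).
It fails at once if the weight is dropped or banged on the blank (over 60 N) (contact force between knob_weight and glass_blank above 60 N).
It fails at once if the amber bottle is displaced (distance of amber_bottle from where it was at the start of the episode above 0.03 m).
It also fails if it takes over 70 s, if anything falls off the work surface, if the arm or the gripper's body presses on something with over 40 N, if the wrist force passes 120 N, or if a joint passes its speed limit or range.

ROBOT

A 7-joint arm with a two-finger parallel gripper is mounted at the origin on a cart in front of the work surface, level with it; the furniture and walls round the work are solid. World frame = base frame: x ahead of the robot, y to its left, z up, the work surface at z = 0. Lengths are in m, angles in rad, forces in N, time in s.
With the tool pointing down it reaches from about 0.4 to 0.875 m from the base axis. Payload 19.3 kg.
Tool frame: the origin (TCP) lies on the centre line of the jaws, within the pads' length; the fingertips stand 14 mm ahead of it and the grasp point (between the pads) lies 5 mm behind it (bot.tip_extent is the distance from the TCP to the fingertips, in m); z points along the fingers, y is the line along which they close (so a half turn about z gives the same grasp; the last joint's range is limited). The gripper opens to 85 mm and grips with 20 to 120 N. Pads are 22 mm wide; open, the fingers measure 114 mm over their backs; the gripper's body (76 mm by 85 mm) begins 54 mm behind the grasp point. The pads swing forward as they close: fully open they stand 13 mm farther back than shut.
Start: joints at [1.234, 0.521, -0.036, 1.599, 0.021, 1.021, -0.113], TCP at [0.165, -0.603, 0.245] pointing down, gripper open.
Joint ranges: [-2.91, 2.91], [-0.3, 2.13], [-1.5, 1.42], [0.17, 2.43], [-1.26, 4.41], [0.16, 1.93], [-2.52, 2.52]. Speed limits (rad/s): [1.89, 1.89, 2.39, 2.39, 3.01, 3.01, 3.01].

INTERFACE

Orientations are given as [roll, pitch, yaw] about the fixed x, y, z axes, in that order (R = Rz(yaw) Ry(pitch) Rx(roll)).
In Python, from workcell import monitor, grab_frame, camera_model, bot gives the robot as it stands.
- The arm moves only by the tool move_arm, never from a script. Its argument "moves" is a list of rows, each a list of 4 numbers: the shift along the world's x, y, z in mm, then the turn about the world's z in rad. A call has 1 to 12 rows; each row is the pose to reach, as a shift and turn from the pose commanded when the call began; what a row does not reach only later rows make up. A row lasts 1/8 s, in which the tool goes at most 62.5 mm and 10.7 degrees, less where a joint would pass 70% of its speed; a pose out of reach is approached as far as the arm can. A call with a gripper value outside its range is refused whole. "gripper" is the opening, from 0 (shut) to 1 (fully open), set as the call begins (left out, the last holds). The fingers move at their own pace and stop on an object; "newtons" is the grip in N (left out, the last holds). Time passes only in rows, so rows that repeat a pose let the fingers close. It gives the time, the measured TCP pose, the force, the opening and the grip force at its end, in the units of the state.
- monitor.observe(): the state, without advancing time (a new reading comes with each control period).
- grab_frame(name): name is "scene" or "top"; returns the picture (480x640x3 uint8, blue, green, red); there is no depth.
- camera_model(name): a dict with "vfov" (degrees; the focal length in pixels is half the picture's height over the tangent of half this angle, whatever the lens; pixels are square), "cx", "cy" (the principal point, pixels), "R" (3x3) and "t" (3): a world point X has camera coordinates R X + t. Camera axes: x right, y down, z forward; pixel columns grow to the right and rows downward; lengths in m; the calibration is good to about 2 mm. A picture is of the moment at which its call begins. camera_model takes no time and is no camera call.
- bot.job_done(): hands the job in; it is judged then, once.
The state is a dict: "clock": time; "qpos": joint angles; "qd": joint speeds; "joint_efforts": joint torques, N m; "position": TCP position; "tool_rot": TCP orientation; "force": force on the tool from outside, world axes, zero at the start; "moment": the same for the moment, N m; "grip_width": finger opening in m; "finger_force": force on a finger pad.
Only numpy, scipy, OpenCV 4.12 (cv2) and the standard library are available. Lean on these libraries where they do the work, as an engineer would, in place of code of your own. Each camera call takes 0.05 s, during which the arm holds its last target. There are 200 camera calls.

## Working session

There is one attempt and no reset: what is moved stays moved. The work goes in short steps, Python scripts to look and compute and a tool call to move; the robot and the scene stay as the last step left them, time stands still between calls to the robot, and variables do not carry over. Pictures are saved under pics/ and viewed, at most 10 in all, crops included, and the job is handed in when it is done.

Besides the shell and the picture viewer there is one more tool, called after ">>>" by a JSON object that holds its "method" and its "body", one argument or row to a line. move_arm: Moves the arm, as the interface text tells. Its arguments: {"type":"object","properties":{"moves":{"type":"array","items":{"type":"array","items":{"type":"number"}}},"gripper":{"type":"number"},"newtons":{"type":"number"}},"required":["moves"]}

```bash
mkdir -p pics; ls; cat > h.py <<'E'
import numpy as np, cv2
from workcell import monitor, grab_frame, camera_model, bot
def cam(n):
    m=camera_model(n); f=240/np.tan(np.radians(m["vfov"])/2); return f,m["cx"],m["cy"],np.array(m["R"]),np.array(m["t"])
def ray(n,u,v,z):
    f,cx,cy,R,t=cam(n); C=-R.T@t; d=R.T@np.array([(u-cx)/f,(v-cy)/f,1]); return C+d*(z-C[2])/d[2]
def proj(n,X):
    f,cx,cy,R,t=cam(n); c=R@np.array(X)+t; return np.array([cx+f*c[0]/c[2],cy+f*c[1]/c[2]])
E
python3 - <<'E'
from h import *
for n in("scene","top"):
    cv2.imwrite(f"pics/{n}0.png",grab_frame(n)); m=camera_model(n); f,cx,cy,R,t=cam(n); print(n,m, -R.T@t)
print(monitor.observe())
E
```

```text
pics
scene {'vfov': 52.580064723743675, 'cx': 320.28060711977787, 'cy': 234.73370388661576, 'R': array([[ 0.63391606, -0.77330361, -0.01232682],
       [-0.5458859 , -0.43608601, -0.71542825],
       [ 0.5478677 ,  0.46025049, -0.69857746]]), 't': array([-0.13101586,  0.45962429,  0.50167393])} [ 0.05910454 -0.13177499  0.67767129]
top {'vfov': 51.423811262311055, 'cx': 321.2147401572464, 'cy': 228.386954031469, 'R': array([[ 0.01578005, -0.99931301,  0.03353346],
       [-0.98189278, -0.02181952, -0.18817674],
       [ 0.18877915, -0.02995683, -0.98156254]]), 't': array([0.24604025, 0.49373976, 0.83683842])} [0.32293933 0.28171341 0.90606901]
{'clock': 0.1, 'qpos': array([ 1.23382005,  0.52191596, -0.03628711,  1.59991251,  0.02116003,
        1.02108461, -0.11280692]), 'qd': array([ 0.00037411, -0.00224089,  0.00088592, -0.00076222,  0.0006016 ,
        0.00117959,  0.00046547]), 'joint_efforts': array([ 1.57801420e-03, -9.28502870e+01,  1.98305547e+00, -3.70538378e+01,
        1.80773763e-02,  5.39774963e-03,  7.67137658e-05]), 'position': array([ 0.16465362, -0.60264959,  0.24482146]), 'tool_rot': array([-3.14065690e+00,  4.98990214e-05,  2.66701844e-01]), 'force': array([-0.35307146, -0.35829655,  0.66423538]), 'moment': array([0.00893511, 0.01730892, 0.01750197]), 'finger_force': 0.0, 'grip_width': 0.08541387880657418}
```

View pics/top0.png

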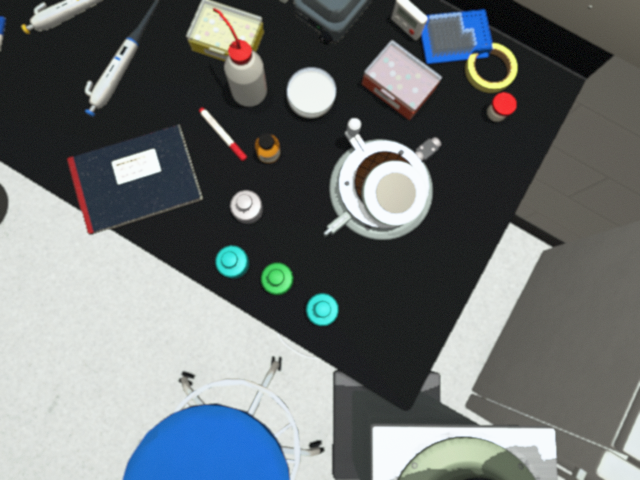

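View pics/scene0.png

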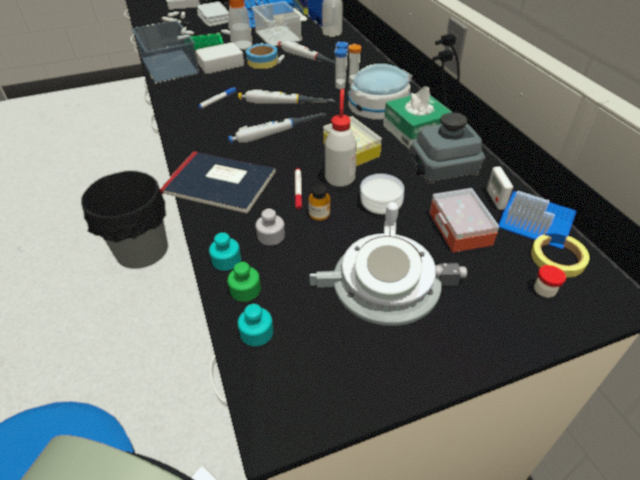

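The top view shows the table base at about (381,189), knob (354,128), pointer (338,224), plunger (429,148), blank/felt at (396,193), and the amber bottle at (267,149). Weight-shaped candidates are steel/grey (246,206), teal (232,261), green (277,278) and teal (322,309). I choose the steel one at (246,206) and check it in a crop.

```bash
cat > an.py <<'E'
from h import *
a=cv2.imread("pics/top0.png")
c=cv2.resize(a[100:250,220:450],None,fx=3.4,fy=3.4,interpolation=cv2.INTER_CUBIC); cv2.imwrite("pics/crop0.png",c)
for n,u,v,z in [("base",381,189,.01),("pointer tip",330,233,.026),("plunger",436,143,.03),("knob top",354,124,.092),("wt",246,203,.056),("wt body",246,207,.034),("bottle",267,149,.03),("felt",396,193,.09),("green",277,276,.056)]:
    p=ray("top",u,v,z); print(n,p.round(4),np.hypot(*p[:2]).round(3))
for n,u,v,z in [("knob top",391,207,.092),("wt",268,216,.056),("pointer tip",313,280,.026)]:
    print("scene",n,ray("scene",u,v,z).round(4))
E
python3 an.py
```

```text
base [0.5726 0.1439 0.01  ] 0.59
pointer tip [0.4841 0.2389 0.026 ] 0.54
plunger [0.6585 0.0432 0.03  ] 0.66
knob top [0.6654 0.2028 0.092 ] 0.696
wt [0.5286 0.3878 0.056 ] 0.656
wt body [0.5266 0.3902 0.034 ] 0.655
bottle [0.6379 0.3571 0.03  ] 0.731
felt [0.544  0.1306 0.09  ] 0.559
green [0.4023 0.3297 0.056 ] 0.52
scene knob top [0.6552 0.1991 0.092 ]
scene wt [0.5239 0.3884 0.056 ]
scene pointer tip [0.4744 0.2355 0.026 ]
```

View pics/crop0.png

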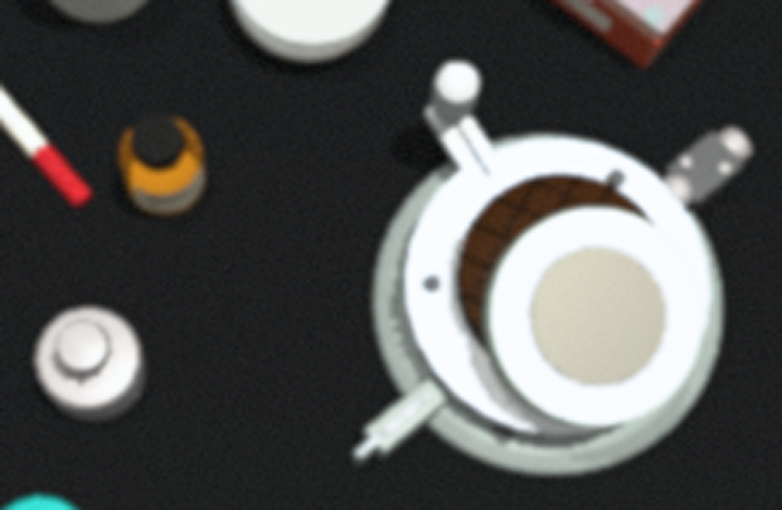

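The crop confirms the steel-grey weight at (246,204), with the amber bottle above it and the knob top at (354.7,124). Next, circle fits for the axis, felt and weight.

```bash
cat > fit.py <<'E'
from h import *
from scipy.optimize import least_squares
def rays(n,pts,z): return np.array([ray(n,u,v,z)[:2] for u,v in pts])
def circ(P,r=None):
    m=P.mean(0)
    for _ in range(3):
        f=(lambda p:np.hypot(*(P-p[:2]).T)-(p[2] if r is None else r))
        s=least_squares(f,[*m,r or .04],loss="soft_l1",f_scale=.001); m=s.x[:2]
    return s.x.round(4),np.abs(s.fun).mean().round(4)
def outline(im,c,r0,r1,ang,thr):
    """outermost pixel brighter than thr along each spoke"""
    g=cv2.GaussianBlur(im,(3,3),0).max(2); out=[]
    for a in np.radians(ang):
        for r in np.arange(r1,r0,-.25):
            u,v=c[0]+r*np.cos(a),c[1]+r*np.sin(a)
            if cv2.getRectSubPix(g,(1,1),(u,v))[0,0]>thr: out.append((u,v));break
    return out
def felt(im,n,z=.09):
    i=im.astype(int); f=0
    hsv=cv2.cvtColor(im,cv2.COLOR_BGR2HSV)
    m=cv2.inRange(hsv,(10,18,90),(40,120,235)) if n=="top" else cv2.inRange(hsv,(5,12,80),(45,120,200))
    u,v=proj(n,[.57,.144,.09]).astype(int); k=np.zeros_like(m); cv2.circle(k,(u,v),50,255,-1); m&=k
    m=cv2.morphologyEx(m,cv2.MORPH_OPEN,np.ones((5,5)))
    cs=cv2.findContours(m,cv2.RETR_EXTERNAL,cv2.CHAIN_APPROX_NONE)[0]
    return max(cs,key=cv2.contourArea)[:,0,:]
E
python3 - <<'E'
from fit import *
a=cv2.imread("pics/top0.png"); s=cv2.imread("pics/scene0.png")
# base rim: bottom-left/right and bottom arcs in the top view (image angle, 90=down)
P=outline(a,(381,189),40,60,list(range(-5,110,3))+list(range(165,200,3)),70); print("base",circ(rays("top",P,.016),.096),circ(rays("top",P,.016)))
S=outline(s,(388,278),35,70,list(range(25,150,4)),60); print("base sc",circ(rays("scene",S,.010),.096))
for n,im in(("top",a),("scene",s)):
    c=felt(im,n); e=cv2.fitEllipse(c); print("felt",n,e, ray(n,*e[0],.087).round(4),circ(rays(n,c,.087)))
print("wt body", circ(rays("top",outline(a,(246,206),8,22,range(180,360,6),70),.034)))
print("knob", circ(rays("top",outline(a,(354.7,124),2,12,range(180,360,8),110),.09)))
E
```

```text
base (array([0.5715, 0.1451, 0.096 ]), np.float64(0.0005)) (array([0.5727, 0.145 , 0.097 ]), np.float64(0.0002))
base sc (array([0.5657, 0.1409, 0.096 ]), np.float64(0.0002))
felt top ((395.4566955566406, 192.57601928710938), (37.45654296875, 38.00357437133789), 161.13568115234375) [0.5455 0.131  0.087 ] (array([0.5458, 0.1309, 0.0328]), np.float64(0.0006))
felt scene ((388.041748046875, 263.3751525878906), (35.29595947265625, 42.25404357910156), 97.7855453491211) [0.5397 0.1281 0.087 ] (array([0.5409, 0.1289, 0.0371]), np.float64(0.0017))
wt body (array([0.5307, 0.3915, 0.0288]), np.float64(0.0001))
knob (array([0.667 , 0.2022, 0.0117]), np.float64(0.0001))
```

>>> {"method": "move_arm", "body": {
  "moves": [
    [31,50,0,0.02],
    [63,101,0,0.05],
    [94,151,0,0.07],
    [126,202,0,0.1],
    [157,252,0,0.13],
    [188,302,0,0.16],
    [220,353,0,0.19],
    [251,403,0,0.22],
    [282,453,0,0.25],
    [314,504,0,0.28],
    [345,554,0,0.28],
    [377,604,0,0.28]
  ],
  "gripper": 0.7
}}

```text
clock: 1.6
position: [0.5424, 0.0028, 0.2452]
tool_rot: [3.142, 0.0, 0.547]
force: [-0.1, -1.5, -0.3]
grip_width: 0.0598
finger_force: 0.0
```

```bash
python3 - <<'E'
from fit import *
a=cv2.imread("pics/top0.png")
c=np.array([.572,.145])
# pointer mid-line: bright pixels between r 103 and 139 mm, each image pixel cast to z=.026
g=a.max(2); P=[]
for v in range(200,245):
    for u in range(315,350):
        p=ray("top",u,v,.026)[:2]; d=p-c
        if .1<np.hypot(*d)<.142 and g[v,u]>90: P.append([np.hypot(*d),np.degrees(np.arctan2(d[1],d[0]))])
P=np.array(P)
for r in np.arange(.100,.142,.006):
    q=P[(P[:,0]>=r)&(P[:,0]<r+.006),1]; print(r.round(3),len(q),q.mean().round(1) if len(q) else 0,q.std().round(1) if len(q) else 0)
print(monitor.observe()["position"])
E
```

```text
0.1 35 130.7 3.0
0.106 36 130.4 3.0
0.112 33 130.7 2.7
0.118 35 130.6 2.6
0.124 22 130.6 1.9
0.13 15 130.7 0.9
0.136 3 130.6 0.4
[0.54242168 0.00275076 0.24517559]
```

>>> {"method": "move_arm", "body": {
  "moves": [
    [31,50,0,0],
    [62,100,0,0],
    [93,150,0,0],
    [124,200,0,0],
    [124,200,-30,0],
    [124,200,-70,0],
    [124,200,-110,0],
    [124,200,-145,0],
    [124,200,-160,0],
    [124,200,-160,0]
  ]
}}

```text
clock: 2.85
position: [0.6655, 0.2011, 0.0848]
tool_rot: [-3.141, 0.001, 0.547]
force: [0.2, -0.4, 0.9]
grip_width: 0.0595
finger_force: 0.0
```

```bash
python3 - <<'E'
from h import *
a=grab_frame("top"); b=grab_frame("scene")
A=cv2.resize(a[60:260,270:470],(400,400)); B=cv2.resize(b[130:330,280:480],(400,400)); cv2.imwrite("pics/k1.png",np.hstack([A,B])); print(monitor.observe()["force"])
E
```

```text
[-0.21752577 -0.25848493  0.79681503]
```

View pics/k1.png

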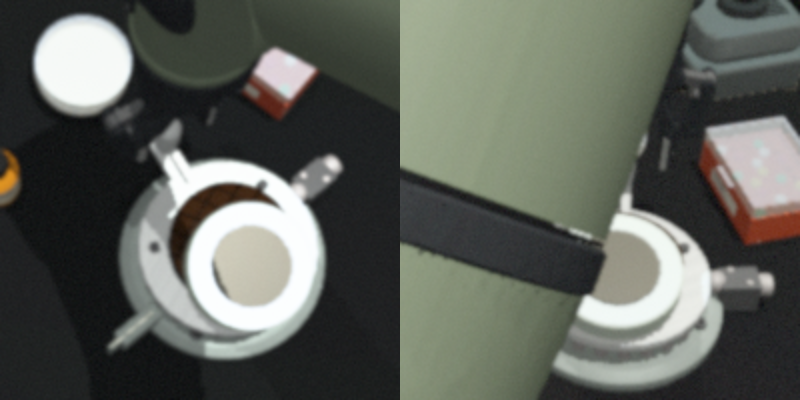

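The fingers stand on both sides of the knob (crop fingers ~(125,112) and (210,115), knob (170,135)), with the blank still overhanging toward lower right. Next I go down 15 mm and grip.

>>> {"method": "move_arm", "body": {
  "moves": [
    [0,0,-8,0],
    [0,0,-15,0],
    [0,0,-15,0]
  ]
}}

```text
clock: 3.32
position: [0.6655, 0.201, 0.0697]
tool_rot: [-3.141, 0.001, 0.547]
force: [1.0, 0.4, 0.2]
grip_width: 0.0596
finger_force: 0.0
```

>>> {"method": "move_arm", "body": {
  "moves": [
    [0,0,0,0],
    [0,0,0,0],
    [0,0,0,0],
    [0,0,0,0],
    [0,0,0,0],
    [0,0,0,0]
  ],
  "gripper": 0,
  "newtons": 35
}}

```text
clock: 4.08
position: [0.6661, 0.2008, 0.0707]
tool_rot: [3.141, -0.0, 0.546]
force: [0.6, -2.3, 6.6]
grip_width: 0.0208
finger_force: 34.5
```

```bash
python3 - <<'E'
import numpy as np
c=np.array([.572,.145])*1000; k=np.array([666.5,202.5])
def tab(a0,a1,n=12):
    f=lambda a:c+np.array([[np.cos(a),-np.sin(a)],[np.sin(a),np.cos(a)]])@(k-c)
    for i in range(1,n+1):
        a=np.radians(a0+(a1-a0)*i/n); d=f(a)-f(np.radians(a0)); print([int(round(d[0])),int(round(d[1])),0,round(float(a-np.radians(a0)),3)],end=", ")
    print()
for j in range(3): tab(35*j,35*j+35)
E
```

```text
[-3, 5, 0, 0.051], [-6, 9, 0, 0.102], [-10, 14, 0, 0.153], [-14, 18, 0, 0.204], [-18, 22, 0, 0.255], [-22, 26, 0, 0.305], [-26, 29, 0, 0.356], [-31, 33, 0, 0.407], [-35, 36, 0, 0.458], [-40, 39, 0, 0.509], [-45, 41, 0, 0.56], [-50, 44, 0, 0.611], 
[-5, 2, 0, 0.051], [-11, 4, 0, 0.102], [-16, 6, 0, 0.153], [-21, 7, 0, 0.204], [-27, 8, 0, 0.255], [-33, 9, 0, 0.305], [-38, 9, 0, 0.356], [-44, 9, 0, 0.407], [-49, 9, 0, 0.458], [-55, 9, 0, 0.509], [-61, 8, 0, 0.56], [-66, 7, 0, 0.611], 
[-5, -1, 0, 0.051], [-11, -3, 0, 0.102], [-16, -5, 0, 0.153], [-21, -7, 0, 0.204], [-27, -9, 0, 0.255], [-32, -12, 0, 0.305], [-36, -14, 0, 0.356], [-41, -17, 0, 0.407], [-46, -21, 0, 0.458], [-50, -24, 0, 0.509], [-54, -28, 0, 0.56], [-58, -32, 0, 0.611],
```

>>> {"method": "move_arm", "body": {
  "moves": [
    [-3,5,0,0.051],
    [-6,9,0,0.102],
    [-10,14,0,0.153],
    [-14,18,0,0.204],
    [-18,22,0,0.255],
    [-22,26,0,0.305],
    [-26,29,0,0.356],
    [-31,33,0,0.407],
    [-35,36,0,0.458],
    [-40,39,0,0.509],
    [-45,41,0,0.56],
    [-50,44,0,0.611]
  ]
}}

```text
clock: 5.58
position: [0.6157, 0.2446, 0.0706]
tool_rot: [3.141, 0.001, 1.16]
force: [-1.5, -8.0, 11.1]
grip_width: 0.0208
finger_force: 35.1
```

>>> {"method": "move_arm", "body": {
  "moves": [
    [-5,2,0,0.051],
    [-11,4,0,0.102],
    [-16,6,0,0.153],
    [-21,7,0,0.204],
    [-27,8,0,0.255],
    [-33,9,0,0.305],
    [-38,9,0,0.356],
    [-44,9,0,0.407],
    [-49,9,0,0.458],
    [-55,9,0,0.509],
    [-61,8,0,0.56],
    [-66,7,0,0.611]
  ]
}}

```text
clock: 7.08
position: [0.5503, 0.2511, 0.0706]
tool_rot: [3.141, 0.002, 1.771]
force: [13.0, -5.1, 2.2]
grip_width: 0.0211
finger_force: 34.6
```

```bash
python3 - <<'E'
from fit import *
a=grab_frame("top"); b=grab_frame("scene")
c=felt(a,"top"); print(circ(rays("top",c,.087)))
A=cv2.resize(a[80:280,270:470],(400,400)); B=cv2.resize(b[180:380,280:480],(400,400)); cv2.imwrite("pics/k2.png",np.hstack([A,B])); print(monitor.observe()["force"])
E
```

```text
(array([0.559 , 0.1145, 0.0184]), np.float64(0.0049))
[ 3.72451564 -7.95247779  8.79199646]
```

View pics/k2.png

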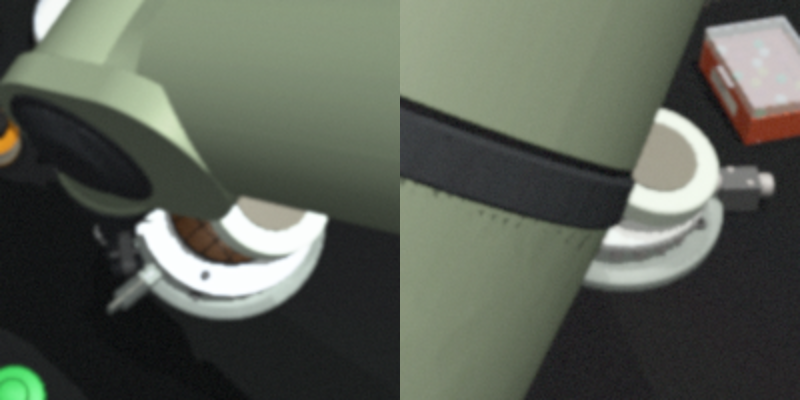

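The blank follows along, overhanging now toward the right (plunger side), and the knob is near the pointer. Next, the last ~30°, then release.

>>> {"method": "move_arm", "body": {
  "moves": [
    [-5,-1,0,0.051],
    [-11,-3,0,0.102],
    [-16,-5,0,0.153],
    [-21,-7,0,0.204],
    [-27,-9,0,0.255],
    [-32,-12,0,0.305],
    [-36,-14,0,0.356],
    [-41,-17,0,0.407],
    [-46,-21,0,0.458],
    [-50,-24,0,0.509],
    [-50,-24,0,0.509],
    [-50,-24,0,0.509]
  ]
}}

```text
clock: 8.68
position: [0.501, 0.2266, 0.0706]
tool_rot: [3.142, 0.003, 2.277]
force: [8.9, -11.1, 7.6]
grip_width: 0.0211
finger_force: 35.0
```

>>> {"method": "move_arm", "body": {
  "moves": [
    [0,0,0,0],
    [0,0,0,0],
    [0,0,0,0],
    [0,0,0,0]
  ],
  "gripper": 0.6
}}

```text
clock: 9.18
position: [0.4996, 0.2283, 0.0702]
tool_rot: [-3.141, -0.0, 2.278]
force: [0.1, 0.7, 0.2]
grip_width: 0.0516
finger_force: 0.0
```

>>> {"method": "move_arm", "body": {
  "moves": [
    [0,0,15,0],
    [0,0,50,0],
    [0,0,90,0],
    [0,0,120,0],
    [-20,60,120,-0.1],
    [-40,120,120,-0.2],
    [-50,180,120,-0.3],
    [-50,180,120,-0.3]
  ]
}}

```text
clock: 10.18
position: [0.4464, 0.4136, 0.1916]
tool_rot: [3.141, -0.003, 1.984]
force: [0.3, -0.8, -0.3]
grip_width: 0.0516
finger_force: 0.0
```

```bash
python3 - <<'E'
from fit import *
a=grab_frame("top"); b=grab_frame("scene")
c=felt(a,"top"); print(circ(rays("top",c,.087)))
A=cv2.resize(a[80:280,270:470],(400,400)); B=cv2.resize(b[180:380,280:480],(400,400)); cv2.imwrite("pics/k3.png",np.hstack([A,B])); cv2.imwrite("pics/top3.png",a); print(monitor.observe()["force"])
E
```

```text
Traceback (most recent call last):
  File "fit.py", line 25, in felt
    return max(cs,key=cv2.contourArea)[:,0,:]
           ~~~^^^^^^^^^^^^^^^^^^^^^^^^
ValueError: max() iterable argument is empty
```

>>> {"method": "move_arm", "body": {
  "moves": [
    [10,-56,30,0],
    [20,-112,30,0],
    [30,-168,30,0.05],
    [40,-224,30,0.1],
    [50,-280,30,0.15],
    [60,-336,30,0.2],
    [70,-392,30,0.25],
    [80,-448,30,0.29],
    [90,-504,30,0.29],
    [104,-564,30,0.29],
    [104,-564,30,0.29]
  ]
}}

```text
clock: 11.65
position: [0.5528, -0.1625, 0.2201]
tool_rot: [-3.14, 0.001, 2.259]
force: [-0.5, 1.4, -0.1]
grip_width: 0.0513
finger_force: 0.0
```

```bash
python3 - <<'E'
from fit import *
a=grab_frame("top"); b=grab_frame("scene")
A=cv2.resize(a[80:280,270:470],(400,400)); B=cv2.resize(b[180:380,280:480],(400,400)); cv2.imwrite("pics/k3.png",np.hstack([A,B])); cv2.imwrite("pics/top3.png",a); print(monitor.observe()["force"])
for n,i in(("top",a),("scene",b)):
  c=felt(i,n); e=cv2.fitEllipse(c); print(e,ray(n,*e[0],.087).round(4),circ(rays(n,c,.087)))
E
```

```text
[ 0.2129188   1.13255799 -0.23233695]
((402.290771484375, 166.89004516601562), (33.498600006103516, 38.829036712646484), 132.53428649902344) [0.5915 0.1186 0.087 ] (array([0.5918, 0.1187, 0.0318]), np.float64(0.0011))
((392.95880126953125, 255.40966796875), (43.866416931152344, 100.12460327148438), 43.526695251464844) [0.5597 0.1317 0.087 ] (array([0.5606, 0.2183, 0.1157]), np.float64(0.0203))
```

View pics/k3.png

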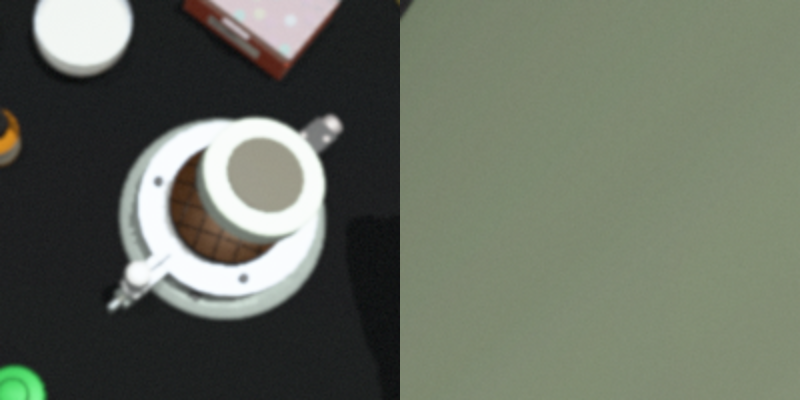

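The arm now lies over the pointer (knob crop (140,272), pointer tip (110,305)). The blank overhangs toward the plunger at upper right, felt at crop (266,174). Next I check the numbers for knob angle and axis.

```bash
python3 - <<'E'
from fit import *
a=cv2.imread("pics/top3.png")
P=outline(a,(384,189),40,62,list(range(0,100,3))+list(range(165,230,3)),70); print("base",circ(rays("top",P,.016),.096),circ(rays("top",P,.016)))
hsv=cv2.cvtColor(a,cv2.COLOR_BGR2HSV)
k=outline(a,(339.5,216),2,10,range(150,300,10),150); print("knob",circ(rays("top",k,.09)), ray("top",339.5,215,.092))
# blank outer edge (upper rim), away from plate side
B=outline(a,(403,167),20,36,list(range(-60,20,4))+list(range(200,275,4)),150); print("blank rim", circ(rays("top",B,.083)))
c=np.array([.5725,.1443])
for ph in(-53,-49):
    print(ph,[ (c+r*np.array([np.cos(np.radians(ph)),np.sin(np.radians(ph))])).round(4) for r in(.06,.10,.125)])
E
```

```text
base (array([0.5714, 0.1455, 0.096 ]), np.float64(0.0008)) (array([0.5727, 0.145 , 0.0971]), np.float64(0.0001))
knob (array([0.5016, 0.2205, 0.0173]), np.float64(0.0009)) [0.50301064 0.22659607 0.092     ]
blank rim (array([0.5862, 0.1252, 0.059 ]), np.float64(0.0015))
-53 [array([0.6086, 0.0964]), array([0.6327, 0.0644]), array([0.6477, 0.0445])]
-49 [array([0.6119, 0.099 ]), array([0.6381, 0.0688]), array([0.6545, 0.05  ])]
```

>>> {"method": "move_arm", "body": {
  "moves": [
    [24,50,0,0],
    [48,100,0,-0.03],
    [72,152,0,-0.03],
    [96,202,0,-0.03],
    [96,202,-50,-0.03],
    [96,202,-100,-0.03],
    [96,202,-130,-0.03],
    [96,202,-148,-0.03],
    [96,202,-148,-0.03],
    [96,202,-148,-0.03]
  ]
}}

```text
clock: 13.0
position: [0.6504, 0.0463, 0.0738]
tool_rot: [3.14, 0.001, 2.238]
force: [0.1, -0.7, -0.1]
grip_width: 0.0513
finger_force: 0.0
```

```bash
python3 - <<'E'
from fit import *
a=grab_frame("top"); b=grab_frame("scene")
A=cv2.resize(a[80:280,270:470],(400,400)); B=cv2.resize(b[180:380,280:480],(400,400)); cv2.imwrite("pics/k4.png",np.hstack([A,B])); o=monitor.observe();print(o["force"],o["position"])
E
```

```text
[ 0.16896015 -0.30820561  0.08721209] [0.65039269 0.04618579 0.07369007]
```

View pics/k4.png

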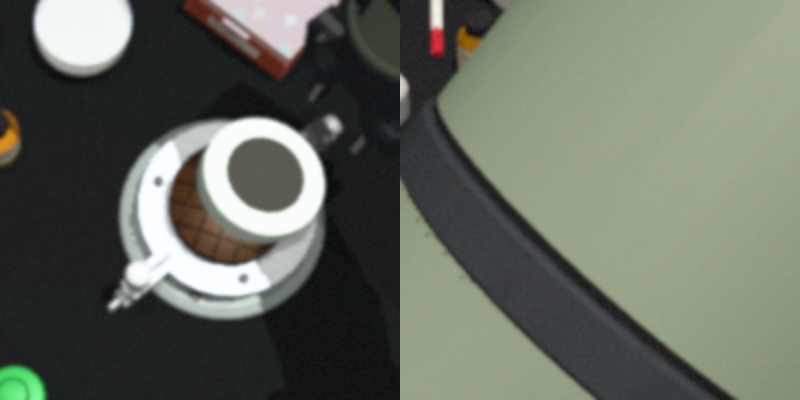

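The fingers (crop (315,92) and (358,143)) stand outside the overhanging rim and face the blank's centre (263,178) squarely. Pushing now.

>>> {"method": "move_arm", "body": {
  "moves": [
    [-6,8,0,0],
    [-12,16,0,0],
    [-18,23,0,0],
    [-21,26,0,0],
    [-23,29,0,0],
    [-25,31,0,0],
    [-27,34,0,0],
    [-29,37,0,0],
    [-31,39,0,0],
    [-33,42,0,0],
    [-33,42,0,0]
  ]
}}

```text
clock: 14.48
position: [0.6214, 0.0826, 0.0745]
tool_rot: [3.139, 0.01, 2.233]
force: [18.4, -25.9, 22.6]
grip_width: 0.0512
finger_force: 18.1
```

```bash
cat >> fit.py <<'E'
def look(name,axis=(.573,.144)):
    a=grab_frame("top"); c=felt(a,"top"); e=cv2.fitEllipse(c); p=ray("top",*e[0],.088)[:2]; d=p-np.array(axis)
    cv2.imwrite("pics/%s.png"%name,a); o=monitor.observe()
    print("felt",p.round(4),"off mm",(d*1e3).round(1),"ell",np.round(e[1],1),"radial(-52)",(d@[.616,-.788]*1e3).round(1),"lat",(d@[.788,.616]*1e3).round(1),"pos",o["position"].round(4),"F",o["force"].round(1))
E
python3 -c "
from fit import *; look('p1')"
```

```text
felt [0.5895 0.1331] off mm [ 16.5 -10.9] ell [27.6 36.2] radial(-52) 18.8 lat 6.3 pos [0.6213 0.0828 0.0745] F [ 17.  -24.7  23.7]
```

```bash
python3 -c "
import cv2
a=cv2.imread('pics/p1.png'); cv2.imwrite('pics/p1c.png',cv2.resize(a[90:250,310:470],(600,600),interpolation=cv2.INTER_CUBIC))"
```

```text
(no output)
```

View pics/p1c.png

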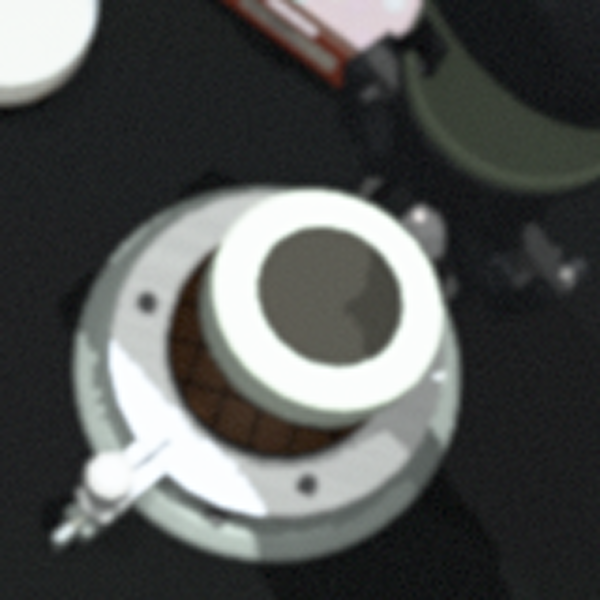

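The blank has moved about 6 mm inward and the felt is partly shaded. The level push rubs downward on the rising rim (31 N sideways, 23 N upward on the tool), so I follow the rim's rise while pushing.

>>> {"method": "move_arm", "body": {
  "moves": [
    [0,0,1,0],
    [0,0,2,0],
    [0,0,3,0],
    [-1,1,4,0],
    [-1,1,5,0],
    [-2,2,6,0],
    [-2,2,6,0]
  ]
}}

```text
clock: 15.4
position: [0.616, 0.0893, 0.0789]
tool_rot: [3.14, 0.002, 2.236]
force: [4.9, -2.8, 4.3]
grip_width: 0.0516
finger_force: 3.1
```

```bash
sed -i 's/(10,18,90),(40,120,235)/(10,18,40),(45,120,235)/' fit.py; python3 -c "
from fit import *; look('p2')"
```

```text
felt [0.5815 0.1368] off mm [ 8.5 -7.2] ell [34.1 36.4] radial(-52) 10.9 lat 2.2 pos [0.616  0.0894 0.0789] F [ 4.8 -3.9  3.4]
```

>>> {"method": "move_arm", "body": {
  "moves": [
    [-1,1,1,0],
    [-2,2,1,0],
    [-2,3,2,0],
    [-3,4,2,0],
    [-4,5,3,0],
    [-5,6,3,0],
    [-5,6,3,0]
  ]
}}

```text
clock: 16.32
position: [0.6111, 0.0951, 0.082]
tool_rot: [3.14, 0.002, 2.236]
force: [5.0, -4.8, 6.2]
grip_width: 0.0515
finger_force: 4.3
```

```bash
python3 -c "
from fit import *; look('p3')"
```

```text
felt [0.5758 0.1422] off mm [ 2.8 -1.8] ell [34.9 36.5] radial(-52) 3.2 lat 1.1 pos [0.6111 0.0951 0.082 ] F [ 4.3 -4.4  5.9]
```

>>> {"method": "move_arm", "body": {
  "moves": [
    [-1,1,0,0],
    [-1,2,1,0],
    [-2,2,1,0],
    [-2,2,1,0],
    [-2,2,1,0]
  ]
}}

```text
clock: 17.0
position: [0.6078, 0.0982, 0.0823]
tool_rot: [3.141, -0.0, 2.238]
force: [1.6, -0.0, 1.7]
grip_width: 0.0516
finger_force: 1.2
```

>>> {"method": "move_arm", "body": {
  "moves": [
    [2,-3,0,0],
    [12,-16,0,0],
    [30,-40,0,0],
    [40,-60,30,0],
    [40,-110,80,0],
    [40,-160,120,0],
    [20,-220,140,0],
    [0,-270,140,0],
    [0,-270,140,0]
  ]
}}

```text
clock: 18.12
position: [0.6061, -0.1788, 0.2223]
tool_rot: [-3.139, 0.001, 2.23]
force: [0.2, 0.7, -1.1]
grip_width: 0.0515
finger_force: 0.0
```

```bash
python3 -c "
from fit import *; look('p4')
a=cv2.imread('pics/p4.png')
hsv=cv2.cvtColor(a,cv2.COLOR_BGR2HSV)
B=outline(a,proj('top',[.573,.144,.086]),20,34,range(-180,180,5),235); print('rim',circ(rays('top',B,.086)))
P=outline(a,(384,189),40,62,list(range(0,100,3))+list(range(165,230,3)),70); print('base',circ(rays('top',P,.016)))
cv2.imwrite('pics/p4c.png',cv2.resize(a[90:250,220:470],(800,512),interpolation=cv2.INTER_CUBIC))"
```

```text
felt [0.5723 0.1453] off mm [-0.7  1.3] ell [36.6 38.3] radial(-52) -1.5 lat 0.3 pos [ 0.6068 -0.1759  0.2222] F [-0.2  0.3 -0. ]
rim (array([0.5766, 0.1422, 0.0577]), np.float64(0.0007))
base (array([0.5727, 0.145 , 0.0971]), np.float64(0.0001))
```

View pics/p4c.png

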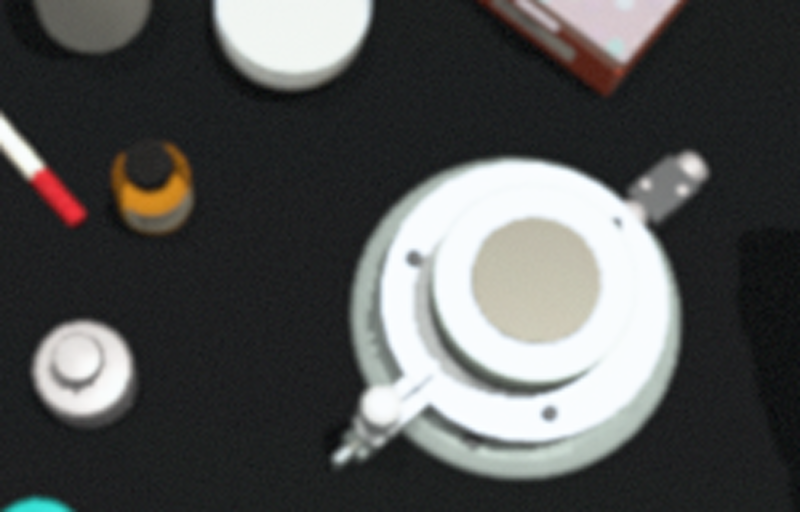

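The blank now sits central: felt crop (536,280), measured (.572,.145) against the base axis (.573,.145), level and round. The weight is at crop (82,365) and the bottle is untouched at (152,185). Next, to the weight.

>>> {"method": "move_arm", "body": {
  "moves": [
    [-7,52,0,0.05],
    [-14,104,0,0.1],
    [-21,156,0,0.15],
    [-28,208,0,0.2],
    [-35,260,0,0.26],
    [-42,312,0,0.32],
    [-49,364,0,0.38],
    [-56,416,0,0.44],
    [-63,468,0,0.5],
    [-70,520,0,0.55],
    [-76,567,0,0.59],
    [-76,567,0,0.59]
  ]
}}

```text
clock: 19.68
position: [0.529, 0.4001, 0.2219]
tool_rot: [3.14, -0.003, 2.835]
force: [-0.1, -0.7, 0.4]
grip_width: 0.0513
finger_force: 0.0
```

```bash
python3 - <<'E'
from fit import *
print(monitor.observe()["position"],monitor.observe()["tool_rot"])
a=cv2.imread("pics/p4.png"); s=cv2.imread("pics/scene0.png")
P=outline(a,(246,206),8,22,range(170,330,6),70); print(circ(rays("top",P,.034),.0275),circ(rays("top",P,.034)))
P=outline(a,(246,206),8,24,range(0,180,6),70); print("low",circ(rays("top",P,.0),.0275))
P=outline(s,(270,232),8,28,range(20,160,6),90); print("sc low",circ(rays("scene",P,.0),.0275))
E
```

```text
[0.52900961 0.40005464 0.22193771] [ 3.14012354e+00 -2.60396060e-03  2.83472584e+00]
(array([0.5322, 0.3922, 0.0275]), np.float64(0.0004)) (array([0.5308, 0.3915, 0.0287]), np.float64(0.0001))
low (array([0.5338, 0.3932, 0.0275]), np.float64(0.001))
sc low (array([0.5321, 0.3927, 0.0275]), np.float64(0.001))
```

>>> {"method": "move_arm", "body": {
  "moves": [
    [2,0,-40,0],
    [2,0,-80,0],
    [2,0,-110,0],
    [2,0,-110,0],
    [2,0,-110,0]
  ],
  "gripper": 0.7
}}

```text
clock: 20.3
position: [0.534, 0.3957, 0.1135]
tool_rot: [3.141, 0.0, 2.828]
force: [0.2, 1.2, 0.1]
grip_width: 0.06
finger_force: 0.0
```

>>> {"method": "move_arm", "body": {
  "moves": [
    [-2,-3,-20,0],
    [-2,-3,-40,0],
    [-2,-3,-55,0],
    [-2,-3,-60,0],
    [-2,-3,-60,0],
    [-2,-3,-60,0]
  ]
}}

```text
clock: 21.05
position: [0.5319, 0.3924, 0.0528]
tool_rot: [3.141, 0.0, 2.828]
force: [0.3, -0.0, -0.4]
grip_width: 0.0599
finger_force: 0.0
```

```bash
python3 - <<'E'
from fit import *
a=grab_frame("top"); b=grab_frame("scene"); o=monitor.observe(); print(o["position"],o["force"])
A=cv2.resize(a[120:260,180:320],(400,400)); B=cv2.resize(b[150:290,200:340],(400,400)); cv2.imwrite("pics/w1.png",np.hstack([A,B]))
E
```

```text
[0.53199171 0.3923129  0.05284774] [-0.23432731 -0.47030084 -0.03460261]
```

View pics/w1.png

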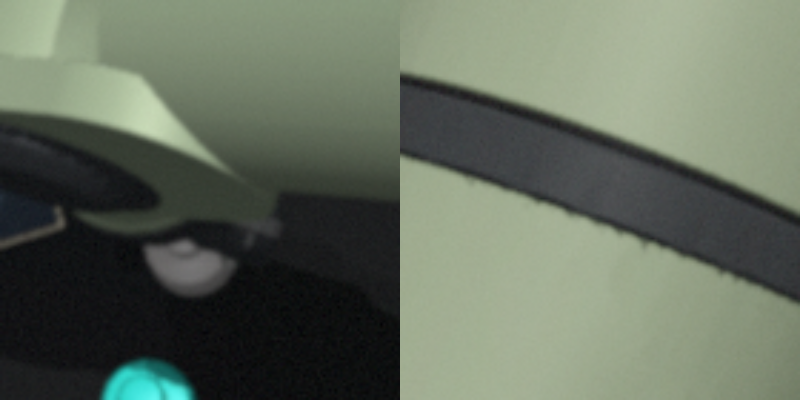

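The steel weight (crop (190,265)) stands under the gripper with a finger at its right (260,235). I'll go on from numbers only now. Gripping.

>>> {"method": "move_arm", "body": {
  "moves": [
    [0,0,0,0],
    [0,0,0,0],
    [0,0,0,0],
    [0,0,0,0],
    [0,0,0,0],
    [0,0,0,0]
  ],
  "gripper": 0,
  "newtons": 60
}}

```text
clock: 21.9
position: [0.5319, 0.392, 0.0527]
tool_rot: [-3.142, 0.0, 2.828]
force: [-1.8, -2.3, 6.5]
grip_width: 0.0253
finger_force: 58.6
```

>>> {"method": "move_arm", "body": {
  "moves": [
    [0,0,5,0],
    [0,0,15,0],
    [0,0,30,0],
    [0,0,30,0]
  ]
}}

```text
clock: 22.4
position: [0.5323, 0.3926, 0.084]
tool_rot: [3.14, 0.001, 2.828]
force: [0.1, -0.2, -6.6]
grip_width: 0.0251
finger_force: 59.4
```

>>> {"method": "move_arm", "body": {
  "moves": [
    [0,0,30,0],
    [0,0,70,0],
    [0,0,105,0],
    [7,-41,105,0],
    [14,-82,105,0],
    [20,-123,105,0],
    [27,-164,105,0],
    [34,-206,105,0],
    [38,-235,105,0],
    [40,-247,105,0],
    [40,-247,105,0],
    [40,-247,105,0]
  ]
}}

```text
clock: 23.9
position: [0.5714, 0.1465, 0.1874]
tool_rot: [3.141, -0.0, 2.829]
force: [0.1, 0.5, -4.9]
grip_width: 0.0254
finger_force: 60.4
```

```bash
python3 - <<'E'
from fit import *
o=monitor.observe(); print(o["position"],o["force"],o["tool_rot"])
a=grab_frame("scene");b=grab_frame("top"); cv2.imwrite("pics/s5.png",a); cv2.imwrite("pics/t5.png",b)
try: look("p5")
except Exception as e: print(e)
E
```

```text
[0.5714381  0.14652119 0.18742848] [ 0.12260591  0.5248428  -4.85651552] [ 3.14090136e+00 -1.58114802e-04  2.82922584e+00]
felt [0.5588 0.1636] off mm [-14.2  19.6] ell [ 9.7 20.8] radial(-52) -24.1 lat 0.9 pos [0.5715 0.1462 0.1873] F [ 0.1  0.3 -5. ]
```

>>> {"method": "move_arm", "body": {
  "moves": [
    [1,-1,-10,0],
    [1,-1,-20,0],
    [1,-1,-30,0],
    [1,-1,-36,0],
    [1,-1,-39,0],
    [1,-1,-41,0],
    [1,-1,-41,0]
  ]
}}

```text
clock: 24.92
position: [0.5728, 0.1441, 0.1464]
tool_rot: [3.142, 0.0, 2.828]
force: [-0.3, 0.4, -5.2]
grip_width: 0.0252
finger_force: 60.4
```

>>> {"method": "move_arm", "body": {
  "moves": [
    [0,0,-1,0],
    [0,0,-1,0],
    [0,0,-2,0],
    [0,0,-2,0]
  ]
}}

```text
clock: 25.42
position: [0.5727, 0.1441, 0.1442]
tool_rot: [-3.141, -0.0, 2.828]
force: [-0.3, -0.3, -5.8]
grip_width: 0.0252
finger_force: 60.4
```

>>> {"method": "move_arm", "body": {
  "moves": [
    [0,0,-1,0],
    [0,0,-1,0],
    [0,0,-1,0]
  ]
}}

```text
clock: 25.8
position: [0.5728, 0.1441, 0.1433]
tool_rot: [-3.142, 0.0, 2.828]
force: [-0.7, 0.9, -6.1]
grip_width: 0.0253
finger_force: 60.4
```

>>> {"method": "move_arm", "body": {
  "moves": [
    [0,0,-1,0],
    [0,0,-1,0],
    [0,0,-1,0]
  ]
}}

```text
clock: 26.18
position: [0.5727, 0.1441, 0.1423]
tool_rot: [3.142, -0.0, 2.828]
force: [1.1, -0.1, -6.4]
grip_width: 0.0256
finger_force: 60.4
```

>>> {"method": "move_arm", "body": {
  "moves": [
    [0,0,-1,0],
    [0,0,-1,0],
    [0,0,-1,0]
  ]
}}

```text
clock: 26.55
position: [0.5727, 0.1441, 0.1413]
tool_rot: [-3.142, -0.0, 2.828]
force: [-0.1, -0.1, -5.5]
grip_width: 0.0255
finger_force: 60.4
```

>>> {"method": "move_arm", "body": {
  "moves": [
    [0,0,-1,0],
    [0,0,-1,0],
    [0,0,-1,0]
  ]
}}

```text
clock: 26.92
position: [0.5729, 0.1441, 0.1407]
tool_rot: [-3.142, 0.0, 2.828]
force: [-3.3, -1.8, 5.8]
grip_width: 0.0255
finger_force: 61.5
```

>>> {"method": "move_arm", "body": {
  "moves": [
    [0,0,0,0],
    [0,0,0,0],
    [0,0,0,0],
    [0,0,0,0]
  ],
  "gripper": 0.65
}}

```text
clock: 27.42
position: [0.5728, 0.1442, 0.1403]
tool_rot: [3.142, 0.0, 2.828]
force: [-0.1, 0.2, 0.3]
grip_width: 0.0555
finger_force: 0.0
```

>>> {"method": "move_arm", "body": {
  "moves": [
    [0,0,5,0],
    [0,0,20,0],
    [0,0,50,0],
    [0,0,90,0],
    [0,-40,110,0],
    [0,-90,110,0],
    [0,-140,110,0],
    [0,-190,110,0],
    [0,-240,110,0],
    [0,-290,110,0],
    [0,-290,110,0]
  ]
}}

```text
clock: 28.8
position: [0.5724, -0.1501, 0.2507]
tool_rot: [-3.141, 0.0, 2.822]
force: [0.2, 0.8, -0.8]
grip_width: 0.0555
finger_force: 0.0
```

```bash
python3 - <<'E'
from fit import *
a=grab_frame("top"); cv2.imwrite("pics/f.png",a)
b=cv2.imread("pics/p4.png")
A=a.astype(int);d=np.abs(A-b.astype(int)).max(2)
# blank rim and base must not have changed; weight = steel disc; felt ring left around it
hsv=cv2.cvtColor(a,cv2.COLOR_BGR2HSV); m=cv2.inRange(hsv,(10,18,40),(45,120,235)); 
c=proj("top",[.5725,.145,.089]); k=np.zeros_like(m); cv2.circle(k,tuple(c.astype(int)),24,255,-1); m&=k
m=cv2.morphologyEx(m,cv2.MORPH_OPEN,np.ones((2,2)))
hull=cv2.convexHull(np.argwhere(m)[:,::-1].astype(np.int32)); e=cv2.fitEllipse(hull); print("felt",e,ray("top",*e[0],.089).round(4))
for z,r in((.089,0),(.123,0),(.143,0)): print(z,proj("top",[.5725,.145,z]).round(1))
roi=np.s_[150:220,360:430]
for y in range(150,215,3): print(y,"".join("F" if m[y,x] else "#" if d[y,x]>25 else "." for x in range(365,432,1)))
E
```

```text
felt ((387.8309020996094, 178.37399291992188), (36.52190017700195, 38.52766799926758), 122.86638641357422) [0.5697 0.1441 0.089 ]
0.089 [387.3 176.8]
0.123 [390.7 170.8]
0.143 [392.8 167.1]
150 ...................................................................
153 ...................................................................
156 ...................................................................
159 ...................########...####.................................
162 ...............#######..##########..#..............................
165 .........FFFF######.##.##############..............................
168 .......FFFFF#####.####.#################...........................
171 .....#FFFF#.####.######.############.####..........................
174 ....#FFF###.#####.#########.####....######.........................
177 ....FFFF####.#####.############.#########..........................
180 ....#FFFF#####.#########################...........................
183 .....FFFFF###########################.###..........................
186 .....#FFFFFF##########.#########.#####FFF..........................
189 ........FFFFFF#####################FFFFF...........................
192 ...........FFFFFFF############FFFFFFF..............................
195 ...............FFFFFFFFFFFFFFFFFF..................................
198 ...................................................................
201 ...................................................................
204 ...................................................................
207 ...................................................................
210 ...................................................................
213 ...................................................................
```

```bash
python3 -c "
from fit import *
a=cv2.imread('pics/f.png').astype(int); b=grab_frame('top').astype(int); print('change',np.abs(a-b)[100:240,230:450].max(2).mean())
o=monitor.observe(); print(o['clock'],abs(o['qd']).max()); print(bot.job_done())"
```

```text
change 2.5421753246753247
28.9 0.027900000491123508
the job is handed in; nothing more can be done
None
```

The job is handed in at 28.9 s: the table is at its home stop, the blank is centred on the lap, and the weight stands on the felt within about 3 mm of its middle by camera; the verdict was not shown.

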